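# Lock the burr carrier into the cupping grinder

## Robot

A 6-joint arm with a two-finger parallel gripper is mounted at the origin on the work surface. World frame = base frame: x ahead of the robot, y to its left, z up, the work surface at z = 0. Lengths are in mm, angles in degrees, forces in N, time in s.
With the tool pointing down it reaches from about 350 to 850 mm from the base axis. Payload 8.1 kg.
Tool frame: the origin (TCP) lies at the very end of the fingers, on their centre line; the grasp point (between the pads) lies 19 mm behind it; z points along the fingers, y is the direction in which the jaws open and shut (so a half turn about z gives the same grasp; the last joint's range is limited). The gripper opens to 85 mm and grips with 20 to 120 N. Pads are 22 mm wide; open, the fingers measure 114 mm over their backs; the gripper's body (76 mm by 85 mm) begins 54 mm behind the grasp point. The pads swing forward as they close: fully open they stand 13 mm farther back than shut.
Start: joints at [68.102, 7.471, 85.268, -0, 87.261, -4.893], TCP at [175.455, 573.778, 231.292] pointing down, gripper open.
Joint ranges: [-169.43, 169.43], [-51.17, 129.36], [1.28, 143.12], [-76.62, 256.62], [0, 156.53], [-152.29, 152.29]. Speed limits (degrees/s): [136.94, 136.94, 159.86, 180, 180, 180].

## Interface

Orientations are given as [roll, pitch, yaw] about the fixed x, y, z axes, in that order (R = Rz(yaw) Ry(pitch) Rx(roll)).
In Python, from bench import r gives the robot as it stands.
- The arm moves only by the shell command python3 -m jog 'ROWS' [OPENING] [FORCE]. ROWS is JSON, a list of rows, each a list of 6 numbers: the shift along the tool's x, y, z normalised to -1 to 1, where 1 is 0.25 m, then the turn, a rotation vector about the tool's x, y, z normalised to -1 to 1, where 1 is pi rad. In form: [[x, y, z, ax, ay, az], ...]. A call has 1 to 10 rows; each row is the pose to reach, as a shift and turn from the pose commanded when the call began, along the tool's axes at that moment, turning the shorter way round; what a row does not reach only later rows make up. A row lasts 1/10 s, in which the tool goes at most 50 mm and 8.59 degrees, less where a joint would pass 70% of its speed; a pose out of reach is approached as far as the arm can. A call with a number of a shift or a turn outside -1 to 1 is refused whole. A call with a gripper value outside its range is refused whole. OPENING is the opening, from 0 (shut) to 1 (fully open), set as the call begins (- or left out, the last holds). The fingers move at their own pace and stop on an object; FORCE is the grip in N (left out, the last holds). Time passes only in rows, so rows that repeat a pose let the fingers close. It gives the time, the measured TCP pose, the force and the opening at its end, in the units of the state.
- r.sense(): the state, without advancing time (a new reading comes with each control period).
- r.snapshot(name): name is "scene" or "top" or "wrist"; returns a dict with "pixels" (384x512x3 uint8, red, green, blue), "intrinsics" (3x3 intrinsics, pixels), "extrinsics" (4x4, takes a point from camera to world coordinates). Camera axes: x right, y down, z forward; pixel columns grow to the right and rows downward; lengths in mm; the calibration is good to about 2 mm. A picture is of the moment at which its call begins. There is no depth.
- r.hand_in(): hands the job in, once; it reports no verdict.
The state is a dict: "time": time; "joint_pos": joint angles; "qd": joint speeds; "joint_efforts": joint torques, N m; "tool_pos": TCP position; "tcp_rot": TCP orientation; "ft_force": force on the tool from outside, world axes, zero at the start; "wrist_torque": the same for the moment, N m; "finger_gap": finger opening in mm.
Only numpy, scipy, OpenCV 4.12 (cv2) and the standard library are available. Lean on these libraries where they do the work, as an engineer would, in place of code of your own. Each camera call takes 0.05 s, during which the arm holds its last target.

## Task

The cupping grinder has been cleaned: put its upper burr carrier back. Stand the carrier in the open chamber on top of the grinder with its two lugs in the two slots of the collar, push it down against the spring, twist it clockwise (seen from above) to the stop and let go, so that the spring lifts it into the end pockets and it stays locked. Handle it gently - never force it down on the rim or hard against the stop - and leave the other things on the counter where they are.

Things in the scene. Friction and masses are not known exactly. Their poses are not given: they have to be found in the camera images.
- carrier_mid (a point): Burr carrier, loose, 0.24 to 0.34 kg, upright on the counter; point on its axis, 33 mm above its foot (66 mm high). Dark burr ring 47 mm wide to 12 mm up, round aluminium barrel 57 mm wide to 34 mm, handle bar above. Two opposite lugs below the bar's ends: tips 37 mm from the axis, 8 mm wide, 12 to 17 mm above the foot. x: along bar and lugs; z: up. A half turn makes no difference
- bar_mid (a point): Middle of the carrier's upright handle bar, 50 mm above its foot: bar 50 mm long along x, 14 mm thick along y, from 34 to 66 mm above the foot; to be pinched across its thickness
- grinder: Small grey bench grinder, fixed: 200 mm deep, 136 mm wide, its top at 165 mm; on it an upright dark collar 98 mm wide with an aluminium rim. Origin: centre of the underside; z up; front (spout) faces its -x. Contact between carrier and grinder must stay below 60 N, brief knocks included: touch down at 15 mm/s or less
- chamber_mouth (a point): Centre of the chamber's mouth, level with the rim, 211 mm up; z up, x is the grinder's own. Bore 62 mm wide; rim 31 to 40 mm from the axis, with two opposite slots 13 mm wide. The collar was turned for the grind setting (stiff, stays put): the slots' line lies anywhere within 0.45 rad either side of x, unmeasured: see the gaps or feel for them, dragging the lugs lightly on the rim
- spring_seat (a point): Top of the spring seat at rest, on the chamber's axis, 16 mm below the rim (fixed point). Lugs in the slots drop 4 mm freely, then the foot meets it: 4 N at first, 0.8 N more per mm. Twist only with the lugs' feet 12.5 to 15.5 mm below the rim (15.5: hard floor; spring 11 to 13 N), clockwise from above, to a rigid stop 0.81 rad from the slots' middle
- locked_mid (a point): Where carrier_mid stands when locked: 12 mm above the mouth's centre (fixed point). Let go at the stop, the spring lifts the carrier 3.5 mm or more into the end pockets, lugs' feet 9 mm below the rim. Above chamber_mouth, carrier_mid is 21 mm with lugs on the rim, 17 loose in the slots, 8.5 or less still under the bridges (not locked)
- bowl_mid (a point): White cupping bowl, 80 mm wide, 62 mm high, point half-way up; leave alone. It, the dosing cup and the carrier swap places
- doser_mid (a point): Steel dosing cup, 58 mm wide, 48 mm high, point half-way up; leave alone
- spoon_grip (a point): Cupping spoon lying on the counter, 160 mm long, point on its handle; leave alone
- glass_mid (a point): Drinking glass, 66 mm wide, 110 mm high, point half-way up; leave alone
- brush_grip (a point): Wooden cleaning brush lying down, 170 mm long, point on its handle; leave alone
- bowl2_mid (a point): Second white cupping bowl, 80 mm wide, 62 mm high, point half-way up; leave alone
- catchcup_mid (a point): Steel catch cup, 62 mm wide, 55 mm high, point half-way up; leave alone
There are look-alikes about, which are no part of the job. Leave any blue or yellow look-alike of the part that bears carrier_mid alone.

How it is judged (in metres and radians):
On the way, in this order (a step that is already met when the one before it is completed fails the run):
1. the carrier has been lifted off the counter (height (world z) of carrier_mid above 0.12 m), for 0.1 s.
2. the carrier is pushed down through the slots, its lugs below the bridges (z of carrier_mid in the frame of chamber_mouth below 0.0092 m and horizontal distance between carrier_mid and chamber_mouth below 0.0045 m and angle between carrier_mid's own z axis and vertical below 0.1 rad), for 0.05 s.
At the end, for the whole second after the job is handed in: The carrier is released, at rest and locked: its lugs are up in the end pockets of the collar, so that carrier_mid stands 10.0 to 13.8 mm above chamber_mouth, within 4.5 mm of its axis, and upright within 0.06 rad (horizontal distance between carrier_mid and chamber_mouth below 0.0045 m and z of carrier_mid in the frame of chamber_mouth between 0.01 and 0.0138 m and angle between carrier_mid's own z axis and vertical below 0.06 rad and linear speed of carrier below 0.02 m/s); the robot touches nothing.
It fails at once if the carrier is pressed or struck against the grinder with more than 60 N (contact force between carrier and grinder above 60 N).
It fails at once if one of the other things on the counter is moved by more than 40 mm (distance of any of bowl_mid, doser_mid, spoon_grip, glass_mid, brush_grip, bowl2_mid, catchcup_mid from where it was at the start of the episode above 0.04 m).
It also fails if it takes over 72 s, if anything falls off the work surface, if the arm or the gripper's body presses on something with over 40 N, if the wrist force passes 120 N, or if a joint passes its speed limit or range.

## Working session

There is one attempt and no reset: what is moved stays moved. The work goes in short steps, Python scripts to look and compute and a shell command to move; the robot and the scene stay as the last step left them, time stands still between calls to the robot, and variables do not carry over. Pictures are saved under pics/ and viewed, and the job is handed in when it is done.

```bash
ls; mkdir -p pics; python3 - <<'E'
from bench import r
import cv2,json
s=r.sense(); print(s)
for n in ["scene","top","wrist"]:
    d=r.snapshot(n); cv2.imwrite(f"pics/{n}0.png",d["pixels"][:,:,::-1])
    print(n,d["intrinsics"],d["extrinsics"])
E
```

```text
pics
{'time': 0.0, 'joint_pos': array([ 6.81035569e+01,  7.51529111e+00,  8.53287703e+01,  4.40030589e-04,
        8.72624294e+01, -4.89322114e+00]), 'qd': array([-0.02144367,  0.06141754, -0.17567756, -0.03934126,  0.02358663,
       -0.00553243]), 'joint_efforts': array([-1.35660189e-04, -5.69399500e+01, -5.00545478e+01, -4.00262425e-04,
        1.48115179e-02,  1.24620900e-06]), 'tool_pos': array([175.22682012, 573.26722826, 230.24741208]), 'tcp_rot': array([-1.79893935e+02, -9.52144244e-03,  1.62996748e+02]), 'ft_force': array([ 0.98074546, -0.06215199,  0.02546237]), 'wrist_torque': array([-0.00914049, -0.04972895,  0.01264281]), 'finger_gap': 85.80936802099254}
scene [[411.10524602   0.         254.40822373]
 [  0.         411.10524602 192.54019924]
 [  0.           0.           1.        ]] [[-2.58650960e-01  7.82765181e-01 -5.66019745e-01  1.28883952e+03]
 [ 9.65817775e-01  2.19993277e-01 -1.37109382e-01  1.88182522e+02]
 [ 1.71960886e-02 -5.82135404e-01 -8.12909998e-01  1.22128154e+03]
 [ 0.00000000e+00  0.00000000e+00  0.00000000e+00  1.00000000e+00]]
top [[375.69986866   0.         255.20670082]
 [  0.         375.69986866 186.76135316]
 [  0.           0.           1.        ]] [[ 3.86585073e-02 -9.76257089e-01  2.13137552e-01  2.39173528e+02]
 [-9.99250909e-01 -3.73905109e-02  9.97851936e-03  1.09207278e+01]
 [-1.77227829e-03 -2.13363647e-01 -9.76971245e-01  1.54012801e+03]
 [ 0.00000000e+00  0.00000000e+00  0.00000000e+00  1.00000000e+00]]
wrist [[288.97762746   0.         256.83746473]
 [  0.         288.97762746 186.16896037]
 [  0.           0.           1.        ]] [[ 2.91031365e-01  9.22373579e-01  2.54023080e-01  1.10618429e+02]
 [ 9.56711961e-01 -2.80106606e-01 -7.90095740e-02  5.93216762e+02]
 [-1.72280073e-03  2.66021183e-01 -9.63965644e-01  3.72931430e+02]
 [ 0.00000000e+00  0.00000000e+00  0.00000000e+00  1.00000000e+00]]
```

View pics/scene0.png

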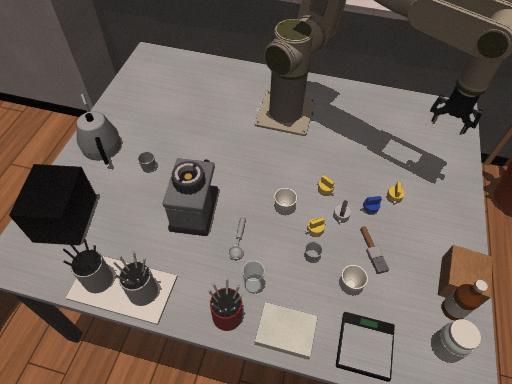

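View pics/top0.png

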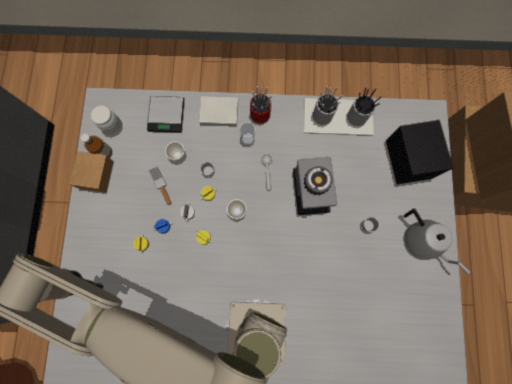

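View pics/wrist0.png

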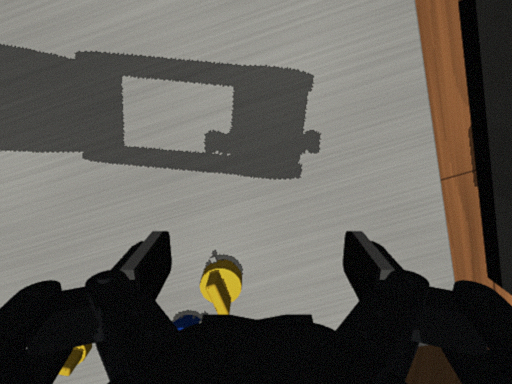

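The scene shows the metal carrier at about (343,211) and in the top view at (188,212), with yellow and blue look-alikes around it. The grinder is at scene (190,195), its mouth at top (319,180). Next I zoom in on both.

```bash
cat > h.py <<'E'
import numpy as np,cv2
def ray(d,u,v,z):
    K=np.array(d["intrinsics"]);E=np.array(d["extrinsics"])
    w=E[:3,:3]@np.linalg.solve(K,[u,v,1.]);o=E[:3,3]
    return o+w*(z-o[2])/w[2]
def proj(d,p):
    K=np.array(d["intrinsics"]);E=np.array(d["extrinsics"])
    c=E[:3,:3].T@(np.array(p,float)-E[:3,3]);q=K@c;return q[:2]/q[2]
def crop(d,u,v,h,f,name):
    im=d["pixels"][:,:,::-1];c=im[max(0,v-h):v+h,max(0,u-h):u+h]
    cv2.imwrite(name,cv2.resize(c,None,fx=f,fy=f,interpolation=cv2.INTER_CUBIC))
E
python3 - <<'E'
from bench import r
from h import *
import pickle
S=r.snapshot("scene");T=r.snapshot("top")
pickle.dump((S,T),open("st.pkl","wb"))
ims=[]
for d,u,v in [(S,343,211),(T,188,212),(S,189,180),(T,319,180)]:
    c=d["pixels"][v-25:v+25,u-25:u+25,::-1]; ims.append(cv2.resize(c,(300,300),interpolation=cv2.INTER_CUBIC))
cv2.imwrite("pics/z0.png",np.vstack([np.hstack(ims[:2]),np.hstack(ims[2:])]))
print(ray(S,343,211,33),ray(T,188,212,33)); print(ray(S,188,177,211),ray(T,319,180,211))
E
```

```text
[454.38368901 303.26236269  33.        ] [453.0628987 294.1255587  33.       ]
[ 583.87008495 -195.52103287  211.        ] [ 563.14434837 -206.20568041  211.        ]
```

View pics/z0.png

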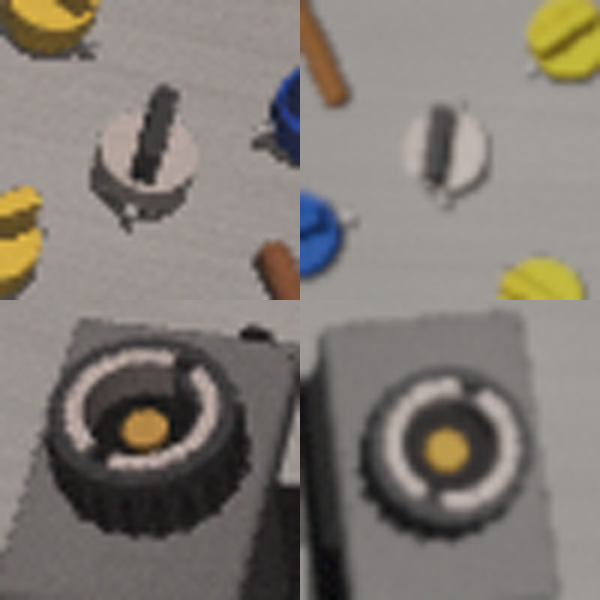

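```bash
python3 - <<'E'
from h import *
import pickle
S,T=pickle.load(open("st.pkl","rb"))
f=lambda d,u0,v0,x,y,z: ray(d,u0-25+x/6-.4,v0-25+y/6-.4,z)
a=f(S,189,180,185,72,211);b=f(S,189,180,95,152,211);print("S",a,b,(a+b)/2,np.degrees(np.arctan2(*(a-b)[1::-1])),np.linalg.norm(a-b))
a=f(T,319,180,168,85,211);b=f(T,319,180,132,195,211);print("T",a,b,(a+b)/2,np.degrees(np.arctan2(*(a-b)[1::-1])),np.linalg.norm(a-b))
print("barrel",f(S,343,211,150,155,34),f(T,188,212,147,150,34))
for d,u,v,p,q in [(S,343,211,(168,92),(145,180)),(T,188,212,(141,108),(136,180))]:
    a=f(d,u,v,*p,66);b=f(d,u,v,*q,66);print("bar",a,b,(a+b)/2,np.degrees(np.arctan2(*(a-b)[1::-1])))
# grinder top-face corners from both
for p in [(80,20),(300,45)]: print("gS",f(S,189,180,*p,165))
for p in [(22,32),(222,15)]: print("gT",f(T,319,180,*p,165))
E
```

```text
S [ 539.35091292 -190.52172887  211.        ] [ 601.7462884  -216.83870633  211.        ] [ 570.54860066 -203.6802176   211.        ] 157.1310679489712 67.71828544680257
T [ 605.76343724 -215.60298872  211.        ] [ 536.25016794 -193.97778773  211.        ] [ 571.00680259 -204.79038822  211.        ] -17.280634546844947 72.79934015325776
barrel [457.24383854 302.07351698  34.        ] [454.41020177 297.70317772  34.        ]
bar [434.08950341 303.03891716  66.        ] [496.96752642 298.59580679  66.        ] [465.52851492 300.81736198  66.        ] 175.95806264030935
bar [477.70616229 297.75619519  66.        ] [429.6808231  297.30646366  66.        ] [453.6934927  297.53132943  66.        ] 0.5365285521598737
gS [ 485.87617329 -276.71530449  165.        ]
gS [ 469.69825665 -153.09451977  165.        ]
gT [ 649.70765511 -130.91677808  165.        ]
gT [ 665.77965937 -257.65802093  165.        ]
```

```bash
python3 -m jog '[[-0.1,-0.05,0,0,0,-0.02],[-0.25,-0.13,0,0,0,-0.05],[-0.45,-0.23,0,0,0,-0.083],[-0.65,-0.34,0,0,0,-0.083],[-0.8,-0.416,0,0,0,-0.083],[-0.8,-0.416,0,0,0,-0.083]]' 1 60; python3 - <<'E'
from bench import r
print(r.sense()["tool_pos"],r.sense()["tcp_rot"])
import numpy as np
E
```

```text
time: 0.85
tool_pos: [339.8, 412.2, 231.3]
tcp_rot: [-179.9, 0.1, 177.6]
ft_force: [-0.6, 0.2, 0.3]
finger_gap: 85.6
[339.80987613 412.16225389 231.31202747] [-1.79925169e+02  8.37550744e-02  1.77644940e+02]
```

```bash
python3 -m jog '[[-0.1,-0.09,0,0,0,0],[-0.25,-0.23,0,0,0,0],[-0.4,-0.36,0,0,0,0],[-0.476,-0.436,0,0,0,0],[-0.476,-0.436,0,0,0,0],[-0.476,-0.436,0,0,0,0]]' ; python3 - <<'E'
from bench import r
from h import *
import pickle
W=r.snapshot("wrist");pickle.dump(W,open("w1.pkl","wb"))
u,v=proj(W,[455,299,50]);print(u,v,r.sense()["tool_pos"],r.sense()["tcp_rot"])
u,v=int(u),int(v)
c=W["pixels"][v-75:v+75,u-75:u+75,::-1];cv2.imwrite("pics/w1.png",cv2.resize(c,(600,600),interpolation=cv2.INTER_CUBIC));print(u-75,v-75)
E
```

```text
time: 1.45
tool_pos: [451.2, 302.8, 231.2]
tcp_rot: [180.0, -0.0, 177.9]
ft_force: [0.1, 1.2, -0.0]
finger_gap: 85.2
253.54411623262936 171.39786703345828 [450.65629396 303.35881136 231.14272767] [ 1.79979037e+02 -4.22351876e-02  1.77939160e+02]
178 96
```

View pics/w1.png

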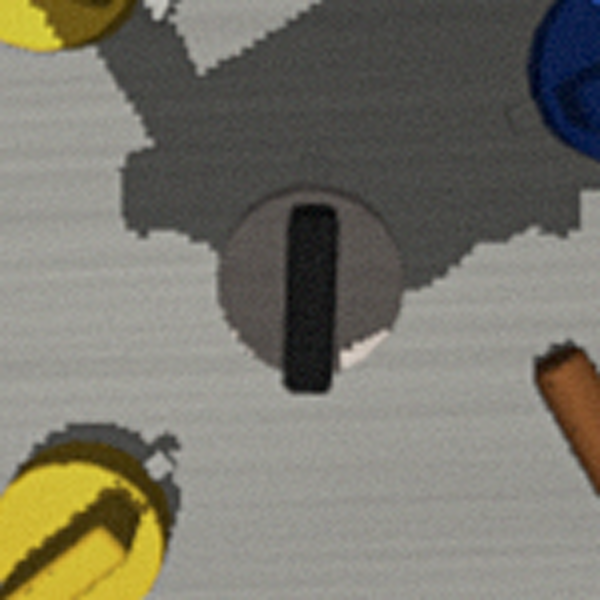

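```bash
python3 - <<'E'
from h import *
import pickle
W=pickle.load(open("w1.pkl","rb"))
f=lambda x,y,z: ray(W,178+x/4-.4,96+y/4-.4,z)
a=f(312.5,206,66);b=f(307,390,66);print(a,b,(a+b)/2,np.linalg.norm(a-b),np.degrees(np.arctan2(*(b-a)[1::-1])))
c=f(291,300,66);d=f(335,300,66);print(c,d,np.linalg.norm(c-d))
print("barrel",(f(218,285,34)+f(404,280,34))/2,np.linalg.norm(f(218,285,34)-f(404,280,34)))
E
```

```text
[425.10983052 302.66022983  66.        ] [476.16591061 299.24608944  66.        ] [450.63787057 300.95315964  66.        ] 51.170105226525784 -3.8256959656861467
[450.45935081 295.87059402  66.        ] [450.88915763 307.83524306  66.        ] 11.972366536473936
barrel [452.27916165 301.07970058  34.        ] 55.66744527771816
```

```bash
python3 -m jog '[[0,-0.0095,0.1,0,0,0.009],[0,-0.0095,0.25,0,0,0.009],[0,-0.0095,0.4,0,0,0.009],[0,-0.0095,0.55,0,0,0.009],[0,-0.0095,0.65,0,0,0.009],[0,-0.0095,0.72,0,0,0.009],[0,-0.0095,0.76,0,0,0.009],[0,-0.0095,0.772,0,0,0.009],[0,-0.0095,0.772,0,0,0.009],[0,-0.0095,0.772,0,0,0.009]]' 0.6; python3 - <<'E'
from bench import r
from h import *
W=r.snapshot("wrist")
cv2.imwrite("pics/w2.png",W["pixels"][:,:,::-1]);s=r.sense();print(s["tool_pos"],s["tcp_rot"],s["ft_force"])
E
```

```text
time: 2.5
tool_pos: [451.9, 301.0, 39.6]
tcp_rot: [179.9, 0.1, 176.3]
ft_force: [0.6, -0.5, -0.2]
finger_gap: 51.5
[452.06727303 300.94877238  39.7079491 ] [1.79929408e+02 1.11479268e-01 1.76328961e+02] [ 0.52758555 -0.39486775 -0.05181918]
```

View pics/w2.png

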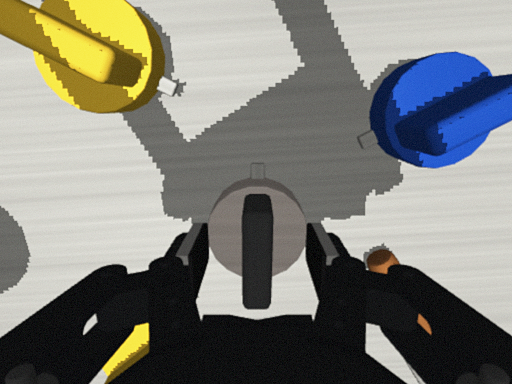

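The bar at (257,250) is centred between the fingers and the lug is visible at (257,170). I close the gripper now.

```bash
python3 -m jog '[[0,0,0,0,0,0],[0,0,0,0,0,0],[0,0,0,0,0,0],[0,0,0,0,0,0],[0,0,0,0,0,0],[0,0,0,0,0,0],[0,0,0,0,0,0]]' 0 60; python3 -m jog '[[0,0,-0.02,0,0,0],[0,0,-0.06,0,0,0],[0,0,-0.15,0,0,0],[0,0,-0.3,0,0,0],[0,0,-0.5,0,0,0],[0,0,-0.7,0,0,0],[0,0,-0.9,0,0,0],[0,0,-1,0,0,0],[0,0,-1,0,0,0],[0,0,-1,0,0,0]]'; python3 - <<'E'
from bench import r
from h import *
W=r.snapshot("wrist")
cv2.imwrite("pics/w3.png",W["pixels"][:,:,::-1]);s=r.sense();print(s["tool_pos"],s["tcp_rot"],s["ft_force"])
E
```

```text
time: 3.25
tool_pos: [451.6, 300.4, 38.8]
tcp_rot: [180.0, 0.0, 176.3]
ft_force: [-0.7, -1.4, 5.0]
finger_gap: 13.4
time: 4.25
tool_pos: [451.1, 300.2, 288.0]
tcp_rot: [180.0, 0.0, 176.3]
ft_force: [-0.4, -0.4, -4.4]
finger_gap: 13.1
[450.42344563 299.83726946 286.3684159 ] [-1.79915813e+02 -1.33921106e-01  1.76315750e+02] [-0.30518766  0.42325586 -3.42263596]
```

View pics/w3.png

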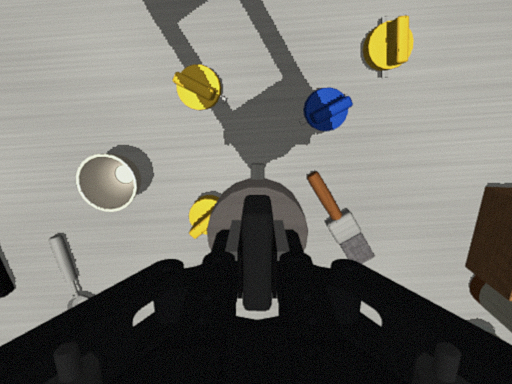

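```bash
python3 -m jog '[[-0.02,-0.04,0,0,0,0],[-0.06,-0.14,0,0,0,0],[-0.11,-0.28,0,0,0,0],[-0.18,-0.44,0,0,0,0],[-0.24,-0.6,0,0,0,0],[-0.3,-0.76,0,0,0,0],[-0.36,-0.9,0,0,0,0],[-0.4,-1,0,0,0,0]]'; python3 -m jog '[[-0.05,-0.12,0,0,0,0],[-0.11,-0.28,0,0,0,0],[-0.18,-0.44,0,0,0,0],[-0.24,-0.6,0,0,0,0],[-0.3,-0.76,0,0,0,0],[-0.36,-0.9,0,0,0,0],[-0.4,-1,0,0,0,0]]';python3 -m jog '[[-0.05,-0.03,0,0,0,0.01],[-0.1,-0.05,0,0,0,0.03],[-0.14,-0.07,0,0,0,0.05],[-0.162,-0.07,0,0,0,0.07],[-0.162,-0.07,0,0,0,0.079],[-0.162,-0.07,0,0,0,0.079],[-0.162,-0.07,0,0,0,0.079]]'; python3 - <<'E'
from bench import r
from h import *
import pickle
W=r.snapshot("wrist");pickle.dump((W,r.sense()["tool_pos"],r.sense()["tcp_rot"]),open("w4.pkl","wb"))
cv2.imwrite("pics/w4.png",W["pixels"][:,:,::-1]);s=r.sense();print(s["tool_pos"],s["tcp_rot"],s["ft_force"],proj(W,[571,-204,211]))
E
```

```text
time: 5.1
tool_pos: [534.4, 41.0, 285.9]
tcp_rot: [-179.9, -0.2, 176.2]
ft_force: [0.8, 0.4, -2.7]
finger_gap: 13.1
time: 5.8
tool_pos: [617.5, -214.8, 285.2]
tcp_rot: [180.0, -0.2, 176.2]
ft_force: [0.1, 0.8, -2.6]
finger_gap: 13.0
time: 6.5
tool_pos: [657.2, -231.7, 287.3]
tcp_rot: [180.0, -0.1, 162.2]
ft_force: [-0.1, 0.4, -2.4]
finger_gap: 13.0
[ 657.42136883 -231.66665402  287.83983322] [-1.79999080e+02 -4.96093622e-02  1.62160036e+02] [ 0.61672469  0.20152153 -2.74398262] [257.01640373  73.02219773]
```

View pics/w4.png

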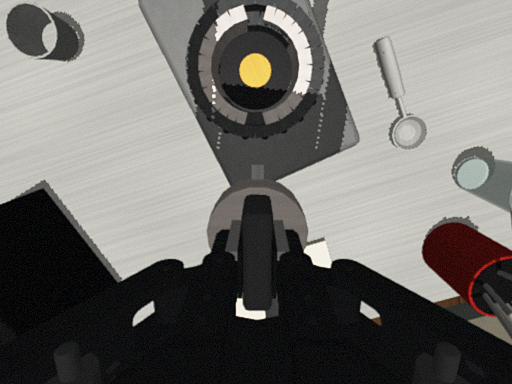

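Good view: mouth at about (255,70), slots at roughly (255,12) and (255,118), and the lug aligned at (257,172). I measure these precisely in a zoom.

```bash
python3 - <<'E'
from h import *
import pickle
W,p,q=pickle.load(open("w4.pkl","rb"))
c=W["pixels"][0:150,180:330,::-1];c=np.clip(c.astype(float)*1.6,0,255).astype(np.uint8);cv2.imwrite("pics/w4z.png",cv2.resize(c,(600,600),interpolation=cv2.INTER_CUBIC))
c=W["pixels"][150:270,190:325,::-1];c=np.clip(c.astype(float)*1.8,0,255).astype(np.uint8);cv2.imwrite("pics/w4y.png",cv2.resize(c,None,fx=4.4,fy=4.4,interpolation=cv2.INTER_CUBIC))
E
```

```text
(no output)
```

View pics/w4z.png

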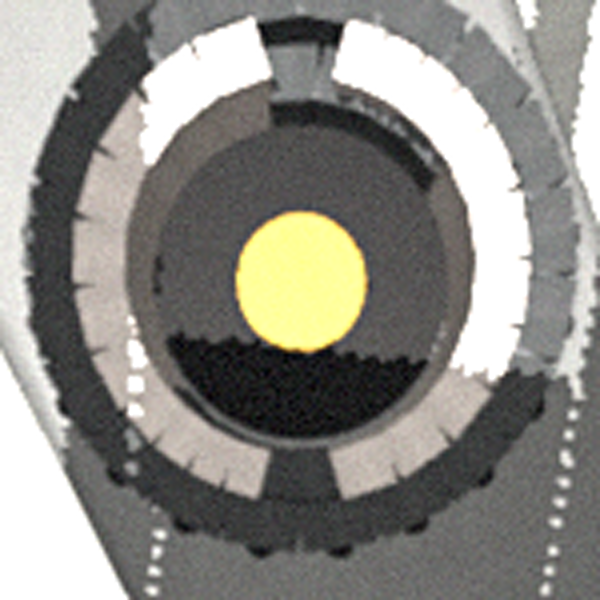

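View pics/w4y.png

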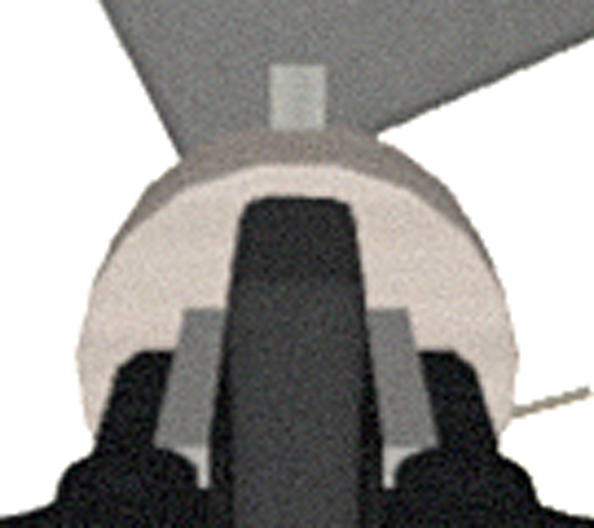

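```bash
python3 - <<'E'
from h import *
import pickle
from scipy.spatial.transform import Rotation as Ro
W,p,q=pickle.load(open("w4.pkl","rb"));p=np.array(p)
f=lambda x,y,z: ray(W,180+x/4-.4,y/4-.4,z)
R=Ro.from_euler('xyz',q,degrees=True).as_matrix()
a=f(301.7,50,211);b=f(300.8,475,211);m=(a+b)/2
print(a,b,m,np.linalg.norm(a-b),np.degrees(np.arctan2(*(b-a)[1::-1])))
l=f(73,260,211);rr=f(530,260,211);print("rim",(l+rr)/2,np.linalg.norm(l-rr)); l=f(127,270,211);rr=f(473,270,211);print("bore",(l+rr)/2,np.linalg.norm(l-rr))
t=f(301,19,211);bo=f(301,499,211);print("rim y",(t+bo)/2,np.linalg.norm(t-bo))
print("mouth in tool",R.T@(m-p))
g=lambda x,y,z: R.T@(ray(W,190+x/4.4-.4,150+y/4.4-.4,z)-p)
zf=p[2]-38.9
print("lug",g(297,66,zf+17),g(269,66,zf+17),g(326,66,zf+17))
print("barrel L/R",g(79,355,zf+34),g(518,355,zf+34)); print("bar far end",g(297,197,zf+66), g(297,160,zf+34))
E
```

```text
[ 533.93533275 -193.55533291  211.        ] [ 600.35886509 -215.10917863  211.        ] [ 567.14709892 -204.33225577  211.        ] 69.83304313999474 -17.977785914355117
rim [ 565.26756884 -203.67701159  211.        ] 80.52205519346658
bore [ 566.74937352 -204.43227875  211.        ] 61.094217942668664
rim y [ 567.00011475 -204.32753837  211.        ] 78.79655905843097
mouth in tool [94.24109775 -1.63508237 76.92148664]
lug [ 3.54198035e+01 -2.46033608e-02  2.19306767e+01] [35.4138035  -3.69760497 21.93073049] [35.42601776  3.77957742 21.93062106]
barrel L/R [  1.93662286 -27.28123143   4.90211649] [ 2.02639864 27.70278376  4.90131179]
bar far end [ 32.45735153  -0.06283806 -27.07190606] [ 2.73026990e+01 -2.45790701e-02  4.92364219e+00]
```

```bash
python3 - <<'E'
from h import *
import pickle
from scipy.spatial.transform import Rotation as Ro
W,p,q=pickle.load(open("w4.pkl","rb"));p=np.array(p)
R=Ro.from_euler('xyz',q,degrees=True).as_matrix()
g=lambda x,y,z: R.T@(ray(W,190+x/4.4-.4,150+y/4.4-.4,z)-p)
zf=p[2]-38.9
print(g(297,66,zf+12),g(297,197,zf+34),g(297,278,zf+66),g(297,162,zf+34))
print("cam in tool",R.T@(W["extrinsics"][:3,3]-p), R.T@W["extrinsics"][:3,:3])
E
```

```text
[ 3.44365525e+01 -1.82920277e-02  2.69298272e+01] [ 2.26632405e+01 -1.58820986e-02  4.91962499e+00] [ 24.30187459  -0.04755008 -27.0789677 ] [ 2.70538123e+01 -2.41125156e-02  4.92342668e+00]
cam in tool [  67.69829098   -0.23179388 -142.18307944] [[ 1.63414447e-03 -9.64113654e-01 -2.65484825e-01]
 [ 9.99998665e-01  1.57079456e-03  4.50940276e-04]
 [-1.77355573e-05 -2.65485208e-01  9.64114933e-01]]
```

```bash
python3 -m jog '[[0.03,0,0,0,0,0],[0.1,-0.002,0,0,0,0],[0.2,-0.004,0,0,0,0],[0.29,-0.006,0,0,0,0],[0.35,-0.0064,0,0,0,0],[0.382,-0.0064,0,0,0,0],[0.382,-0.0064,0,0,0,0],[0.382,-0.0064,0,0,0,0]]'; python3 -m jog '[[0,0,0.03,0,0,0],[0,0,0.06,0,0,0],[0,0,0.08,0,0,0],[0,0,0.08,0,0,0],[0,0,0.08,0,0,0]]'; python3 - <<'E'
from bench import r
from h import *
import pickle
D={n:r.snapshot(n) for n in ("scene","top","wrist")};s=r.sense();pickle.dump((D,s),open("w5.pkl","wb"))
print(s["tool_pos"],s["tcp_rot"],s["ft_force"])
a=D["scene"]["pixels"][145:205,155:225,::-1];b=D["top"]["pixels"][145:205,285:355,::-1]
cv2.imwrite("pics/w5a.png",cv2.resize(np.hstack([a,b]),None,fx=5.5,fy=5.5,interpolation=cv2.INTER_CUBIC))
c=D["wrist"]["pixels"][130:280,160:350,::-1];c=np.clip(c.astype(float)*1.8,0,255).astype(np.uint8);cv2.imwrite("pics/w5b.png",cv2.resize(c,None,fx=4,fy=4,interpolation=cv2.INTER_CUBIC))
E
```

```text
time: 7.35
tool_pos: [566.8, -203.9, 288.6]
tcp_rot: [-180.0, 0.1, 162.1]
ft_force: [1.1, -0.2, -2.0]
finger_gap: 12.9
time: 7.85
tool_pos: [566.5, -203.7, 267.8]
tcp_rot: [180.0, -0.1, 162.1]
ft_force: [-0.6, 0.3, -2.2]
finger_gap: 13.3
[ 566.81145595 -203.88186719  268.73701214] [-1.79995462e+02  3.99755999e-02  1.62095083e+02] [-0.31187597  0.26274258 -2.28305874]
```

View pics/w5a.png

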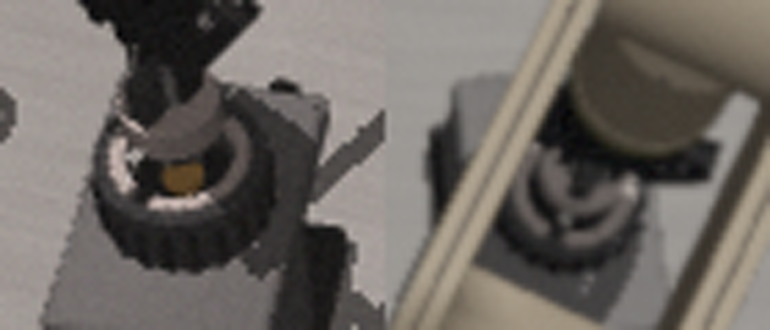

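View pics/w5b.png

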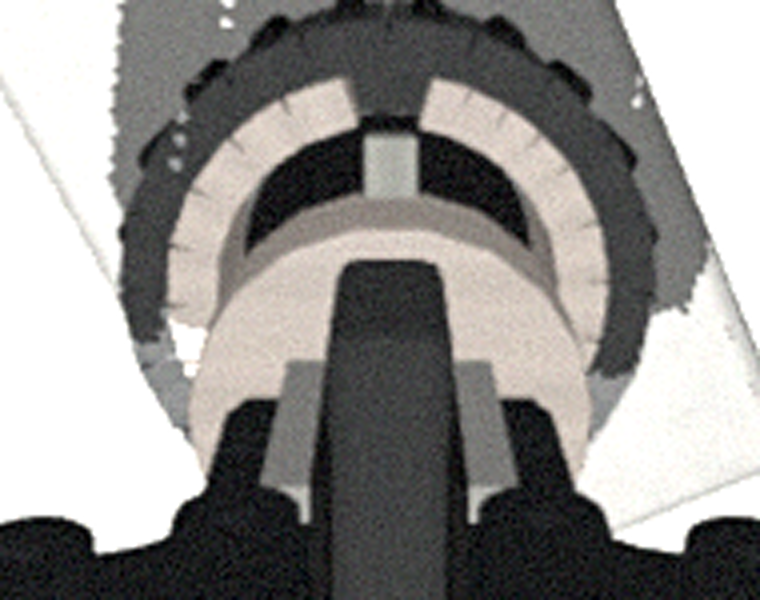

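```bash
python3 - <<'E'
from h import *
import pickle
from scipy.spatial.transform import Rotation as Ro
D,s=pickle.load(open("w5.pkl","rb"));W=D["wrist"];p=np.array(s["tool_pos"])
R=Ro.from_euler('xyz',s["tcp_rot"],degrees=True).as_matrix()
g=lambda x,y,z: R.T@(ray(W,160+x/4-.4,130+y/4-.4,z)-p)
zf=p[2]-38.9
print("foot z",zf)
print("slot outer",(g(355,78,211)+g(425,80,211))/2,"inner",(g(360,130,211)+g(421,132,211))/2)
print("rim L,R at y=250",g(169,265,211),g(607,265,211), (g(355,78,211)-g(425,80,211)))
print("lug",g(390,134,zf+12),"bar",g(390,262,zf+34),"barrel",g(390,230,zf+34),g(190,420,zf+34),g(592,420,zf+34))
E
```

```text
foot z 229.8370121368251
slot outer [38.98219114  0.08845519 57.70982126] inner [29.82983617  0.19206891 57.71619871]
rim L,R at y=250 [  5.1239141  -39.92252161  57.73661314] [ 5.24527416 39.48785794 57.73023939] [ 3.29408128e-01 -1.21462347e+01  7.32117287e-04]
lug [35.20840238  0.06689071 26.87543622] bar [22.10211378  0.07064501  4.88457484] barrel [26.53296492  0.06292295  4.88148402] [ -0.86074914 -27.61413014   4.90278872] [-0.77483248 28.1116204   4.89831545]
```

```bash
python3 -m jog '[[0.0032,0,0.015,0,0,0],[0.0032,0,0.04,0,0,0],[0.0032,0,0.065,0,0,0],[0.0032,0,0.085,0,0,0],[0.0032,0,0.096,0,0,0],[0.0032,0,0.1,0,0,0],[0.0032,0,0.1,0,0,0],[0.0032,0,0.1,0,0,0]]';  python3 - <<'E'
from bench import r
from h import *
import pickle
D={n:r.snapshot(n) for n in ("scene","wrist")};s=r.sense();pickle.dump((D,s),open("w6.pkl","wb"))
print(s["tool_pos"],s["tcp_rot"],s["ft_force"])
c=D["wrist"]["pixels"][130:280,160:350,::-1];c=np.clip(c.astype(float)*1.8,0,255).astype(np.uint8);cv2.imwrite("pics/w6b.png",cv2.resize(c,None,fx=4,fy=4,interpolation=cv2.INTER_CUBIC))
E
```

```text
time: 8.8
tool_pos: [565.9, -203.6, 243.6]
tcp_rot: [-180.0, 0.0, 162.1]
ft_force: [-0.0, 0.4, -2.8]
finger_gap: 13.1
[ 565.98201938 -203.64528764  243.68348413] [-1.79995167e+02  3.41973209e-02  1.62094596e+02] [-0.05440062  0.75050057 -1.79243455]
```

View pics/w6b.png

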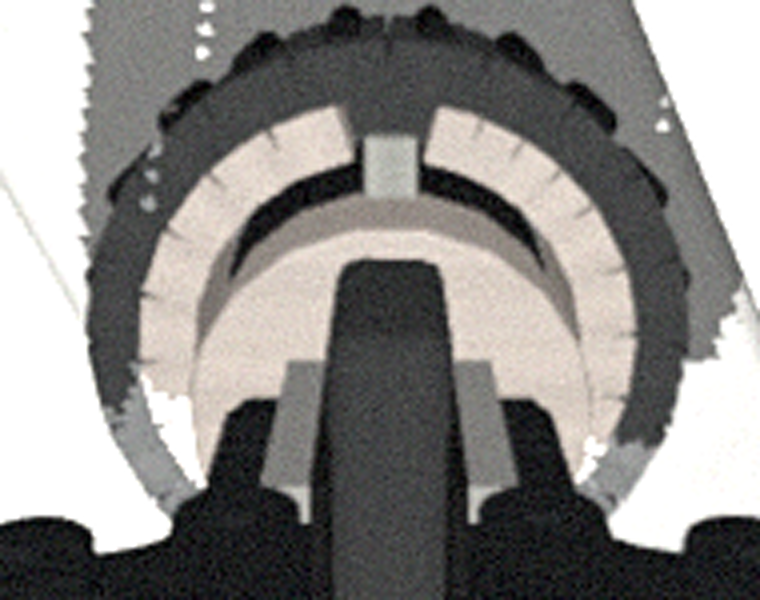

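```bash
cat > chk.py <<'E'
import pickle,sys
from h import *
from scipy.spatial.transform import Rotation as Ro
def G(fn):
    D,s=pickle.load(open(fn,"rb"));W=D["wrist"];p=np.array(s["tool_pos"])
    R=Ro.from_euler('xyz',s["tcp_rot"],degrees=True).as_matrix()
    return (lambda x,y,z: R.T@(ray(W,160+x/4-.4,130+y/4-.4,z)-p)), p[2]-38.9
E
python3 - <<'E'
from chk import *
g,zf=G("w6.pkl")
print("outer",(g(341,106,211)+g(437,107,211))/2,"inner",(g(354,162,211)+g(426,163,211))/2, g(354,162,211)-g(426,163,211))
print("rim LR",g(139,330,211),g(635,330,211))
print("lug",g(390,134,zf+12),"barrel",g(190,400,zf+34),g(592,400,zf+34))
E
```

```text
outer [38.26405627 -0.06123137 32.66065711] inner [29.51340557  0.10671794 32.66586582] [ 1.41345820e-01 -1.11547448e+01  8.56594497e-04]
rim LR [  1.84014306 -40.3319227   32.68579397] [ 1.96339225 39.67032112 32.67897182]
lug [35.10659157  0.09145009 26.8790436 ] barrel [  1.99977914 -27.48893296   4.90112614] [ 2.08574362 28.02463286  4.89639199]
```

```bash
python3 -m jog '[[0.0024,0,0.004,0,0,0],[0.0024,0,0.008,0,0,0],[0.0024,0,0.012,0,0,0],[0.0024,0,0.016,0,0,0],[0.0024,0,0.02,0,0,0],[0.0024,0,0.023,0,0,0],[0.0024,0,0.026,0,0,0],[0.0024,0,0.028,0,0,0],[0.0024,0,0.028,0,0,0]]'; python3 - <<'E'
from bench import r
s=r.sense();print(s["tool_pos"],s["ft_force"],s["wrist_torque"])
E
```

```text
time: 9.8
tool_pos: [565.2, -203.3, 236.2]
tcp_rot: [180.0, -0.0, 162.1]
ft_force: [0.4, -0.1, -2.7]
finger_gap: 12.9
[ 565.22299385 -203.33214403  236.20179456] [ 0.35291892 -0.05408307 -2.71443484] [8.90918386e-05 4.12033449e-02 4.15417597e-02]
```

```bash
python3 -m jog '[[0,0,0.003,0,0,0],[0,0,0.006,0,0,0],[0,0,0.009,0,0,0],[0,0,0.012,0,0,0],[0,0,0.015,0,0,0],[0,0,0.018,0,0,0],[0,0,0.018,0,0,0]]'; python3 - <<'E'
from bench import r
from h import *
import pickle
D={n:r.snapshot(n) for n in ("scene","wrist")};s=r.sense();pickle.dump((D,s),open("w7.pkl","wb"))
print(s["tool_pos"],s["tcp_rot"],s["ft_force"],s["wrist_torque"])
c=D["wrist"]["pixels"][130:280,160:350,::-1];c=np.clip(c.astype(float)*1.8,0,255).astype(np.uint8);cv2.imwrite("pics/w7b.png",cv2.resize(c,None,fx=4,fy=4,interpolation=cv2.INTER_CUBIC))
E
```

```text
time: 10.5
tool_pos: [565.3, -203.4, 232.1]
tcp_rot: [-180.0, 0.0, 162.1]
ft_force: [-1.4, 0.2, 2.2]
finger_gap: 13.3
[ 565.33921345 -203.37510037  232.11561858] [-1.79998539e+02  2.26728677e-02  1.62097612e+02] [-2.0213807   1.03259327  2.20125855] [ 0.21744906  0.3992217  -0.03662495]
```

View pics/w7b.png

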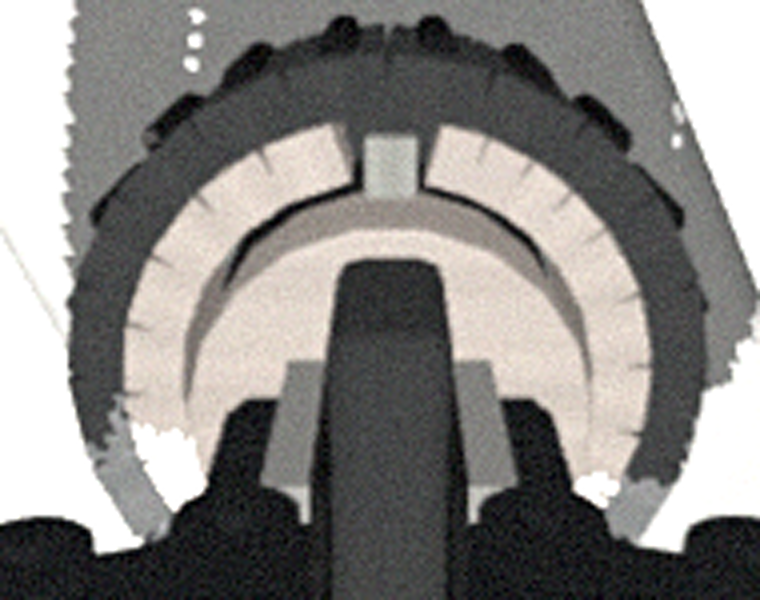

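```bash
python3 - <<'E'
from chk import *
g,zf=G("w7.pkl");print(zf+12)
print("outer",(g(334,124,211)+g(442,125,211))/2,"inner",(g(351,184,211)+g(427,185,211))/2, g(351,184,211)-g(427,185,211))
print("rim LR",g(124,350,211),g(652,350,211))
print("lug",g(390,134,zf+12),g(363,160,zf+17),g(418,160,zf+17),"barrel",g(186,360,211),g(592,360,211),g(390,230,zf+34))
E
```

```text
205.21561858166595
outer [37.61062858 -0.23690214 21.10074315] inner [28.76941915 -0.08067279 21.10423777] [ 1.33074093e-01 -1.10570193e+01  2.29334438e-04]
rim LR [  2.96598819 -40.17069013  21.11547105] [ 3.08548445 39.7793683  21.11338475]
lug [35.11666503  0.0580855  26.8861044 ] [32.23531283 -3.86522698 21.88734426] [32.24713771  4.12834987 21.88713572] barrel [  1.35691256 -30.8558548   21.11587023] [ 1.44907725 30.77283051 21.114262  ] [26.42985534  0.05491958  4.88954026]
```

```bash
python3 -m jog '[[0,0,0.004,0,0,0],[0,0,0.008,0,0,0],[0,0,0.012,0,0,0],[0,0,0.016,0,0,0],[0,0,0.02,0,0,0],[0,0,0.024,0,0,0],[0,0,0.028,0,0,0],[0,0,0.03,0,0,0],[0,0,0.03,0,0,0]]'; python3 - <<'E'
from bench import r
s=r.sense();print(s["tool_pos"],s["ft_force"],s["wrist_torque"])
E
```

```text
time: 11.5
tool_pos: [565.4, -203.4, 225.0]
tcp_rot: [-180.0, 0.0, 162.1]
ft_force: [-4.5, 1.4, 8.5]
finger_gap: 12.9
[ 565.40543866 -203.40526078  225.03353736] [-4.54880842  1.37995568  8.48734702] [ 0.36062981  0.75942689 -0.03817992]
```

```bash
python3 -m jog '[[0.001,0,0.002,0,0,0],[0.002,0,0.0045,0,0,0],[0.003,0,0.0045,0,0,0],[0.003,0,0.0045,0,0,0]]'; python3 - <<'E'
from bench import r
s=r.sense();print(s["tool_pos"],s["ft_force"],s["wrist_torque"])
E
```

```text
time: 11.9
tool_pos: [565.3, -203.4, 224.5]
tcp_rot: [-180.0, 0.1, 162.1]
ft_force: [-1.1, 1.2, 8.5]
finger_gap: 12.9
[ 565.26500547 -203.365782    224.47293905] [-1.08957929  1.23042663  8.51996933] [ 0.27802341  0.35967847 -0.01163353]
```

```bash
python3 -m jog '[[0.0005,0,0.002,0,0,0],[0.0005,0.0003,0.002,0,0,0.015],[0.0005,0.0006,0.002,0,0,0.03],[0.0003,0.0009,0.002,0,0,0.045],[0.0003,0.0013,0.002,0,0,0.065],[0.0003,0.0016,0.002,0,0,0.083],[0.0003,0.0016,0.002,0,0,0.083]]'; python3 - <<'E'
from bench import r
from h import *
import pickle
D={n:r.snapshot(n) for n in ("wrist",)};s=r.sense();pickle.dump((D,s),open("w8.pkl","wb"))
print(s["tool_pos"],s["tcp_rot"],s["ft_force"],s["wrist_torque"])
c=D["wrist"]["pixels"][130:280,160:350,::-1];c=np.clip(c.astype(float)*1.8,0,255).astype(np.uint8);cv2.imwrite("pics/w8b.png",cv2.resize(c,None,fx=4,fy=4,interpolation=cv2.INTER_CUBIC))
E
```

```text
time: 12.6
tool_pos: [565.8, -203.3, 224.3]
tcp_rot: [180.0, 0.2, 147.0]
ft_force: [0.3, 0.1, 7.7]
finger_gap: 13.0
[ 565.8003015  -203.33206813  224.34678557] [179.97012623   0.223095   147.11863196] [-0.46426205  0.82885807  8.05211432] [-0.03289539  0.05707172 -0.09414232]
```

View pics/w8b.png

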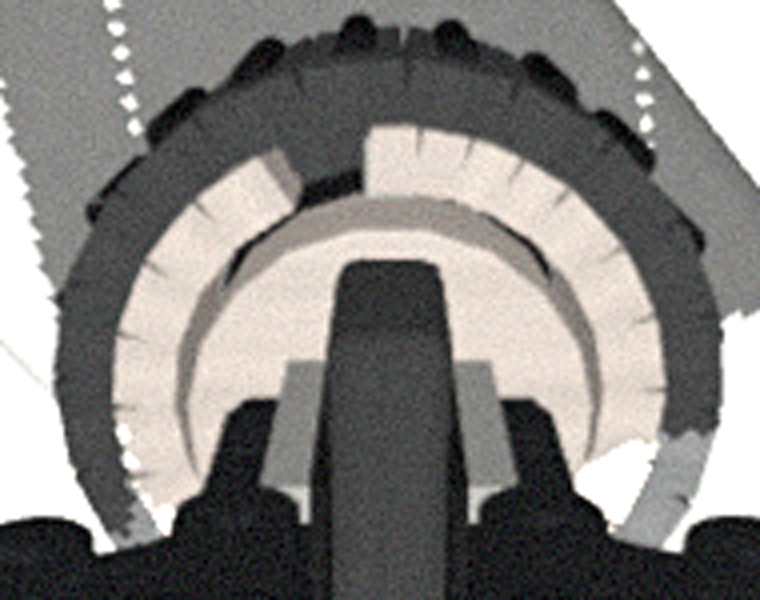

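```bash
python3 -m jog '[[0,0.0004,0.0005,0,0,0.015],[0,0.0009,0.001,0,0,0.035],[-0.0002,0.0013,0.001,0,0,0.055],[-0.0003,0.0017,0.001,0,0,0.075],[-0.0004,0.002,0.001,0,0,0.095],[-0.0005,0.0023,0.001,0,0,0.115],[-0.0006,0.0025,0.001,0,0,0.13],[-0.0006,0.0026,0.001,0,0,0.139],[-0.0006,0.0026,0.001,0,0,0.139]]'; python3 - <<'E'
from bench import r
s=r.sense();print(s["tool_pos"],s["tcp_rot"],s["ft_force"],s["wrist_torque"])
E
```

```text
time: 13.55
tool_pos: [566.3, -203.0, 224.2]
tcp_rot: [179.9, 0.2, 122.1]
ft_force: [-0.5, 0.2, 7.7]
finger_gap: 13.0
[ 566.33014529 -202.9750284   224.17849138] [179.87572033   0.20632332 122.07067777] [-0.54065522  0.16706012  7.72134485] [-0.03806762  0.00802534  0.07073633]
```

```bash
python3 -m jog '[[0,0.0001,0,0,0,0.004],[0,0.0002,0,0,0,0.008],[0,0.0003,0,0,0,0.012],[0,0.0004,0,0,0,0.016],[0,0.0005,0,0,0,0.02],[0,0.0005,0,0,0,0.024],[0,0.0006,0,0,0,0.028],[0,0.0006,0,0,0,0.028]]'; python3 - <<'E'
from bench import r
s=r.sense();print(s["tool_pos"],s["tcp_rot"],s["ft_force"],s["wrist_torque"])
E
```

```text
time: 14.35
tool_pos: [566.4, -202.9, 224.2]
tcp_rot: [179.9, 0.2, 117.1]
ft_force: [-0.4, -1.2, 8.4]
finger_gap: 13.1
[ 566.42080618 -202.941038    224.15048273] [179.86412287   0.19391488 117.06226542] [-0.35552619 -1.16414803  8.39356251] [-0.03577751  0.06278751  0.05842084]
```

```bash
python3 -m jog '[[0,0,0,0,0,0.002],[0,0,0,0,0,0.004],[0,0,0,0,0,0.006],[0,0,0,0,0,0.006]]'; python3 - <<'E'
from bench import r
s=r.sense();print(s["tcp_rot"],s["ft_force"],s["wrist_torque"])
E
python3 -m jog '[[0,0,0,0,0,0.002],[0,0,0,0,0,0.004],[0,0,0,0,0,0.004]]'; python3 - <<'E'
from bench import r
s=r.sense();print(s["tcp_rot"],s["ft_force"],s["wrist_torque"])
E
```

```text
time: 14.75
tool_pos: [566.4, -202.9, 224.1]
tcp_rot: [179.9, 0.2, 116.0]
ft_force: [0.6, -0.7, 9.4]
finger_gap: 13.3
[179.86310673   0.19203635 116.01562196] [ 0.58203675 -0.71194593  9.40637591] [-0.14075023  0.08336296  0.23820612]
time: 15.05
tool_pos: [566.4, -202.9, 224.2]
tcp_rot: [179.9, 0.2, 115.3]
ft_force: [-0.3, -0.3, 8.1]
finger_gap: 13.2
[179.86127534   0.19428731 115.31428118] [-0.32085783 -0.32318514  8.05981366] [-0.13720226  0.08269522  0.55659187]
```

```bash
python3 -m jog '[[0,0,-0.002,0,0,-0.001],[0,0,-0.005,0,0,-0.001],[0,0,-0.008,0,0,-0.001],[0,0,-0.011,0,0,-0.001],[0,0,-0.014,0,0,-0.001],[0,0,-0.014,0,0,-0.001]]'; python3 - <<'E'
from bench import r
s=r.sense();print(s["tool_pos"],s["tcp_rot"],s["ft_force"],s["wrist_torque"])
E
```

```text
time: 15.65
tool_pos: [566.2, -202.8, 226.2]
tcp_rot: [179.9, 0.1, 115.5]
ft_force: [4.7, -3.1, 2.3]
finger_gap: 13.2
[ 566.19555174 -202.77149405  226.17106499] [1.79906182e+02 1.24857600e-01 1.15478568e+02] [ 4.70139834 -3.10090463  2.27102337] [-0.5903957  -0.97387621  0.42009161]
```

```bash
python3 - <<'E'
from bench import r
from h import *
import pickle
D={n:r.snapshot(n) for n in ("wrist","scene")};s=r.sense();pickle.dump((D,s),open("w9.pkl","wb"))
c=D["wrist"]["pixels"][130:280,160:350,::-1];c=np.clip(c.astype(float)*1.8,0,255).astype(np.uint8);cv2.imwrite("pics/w9b.png",cv2.resize(c,None,fx=4,fy=4,interpolation=cv2.INTER_CUBIC))
E
```

```text
(no output)
```

View pics/w9b.png

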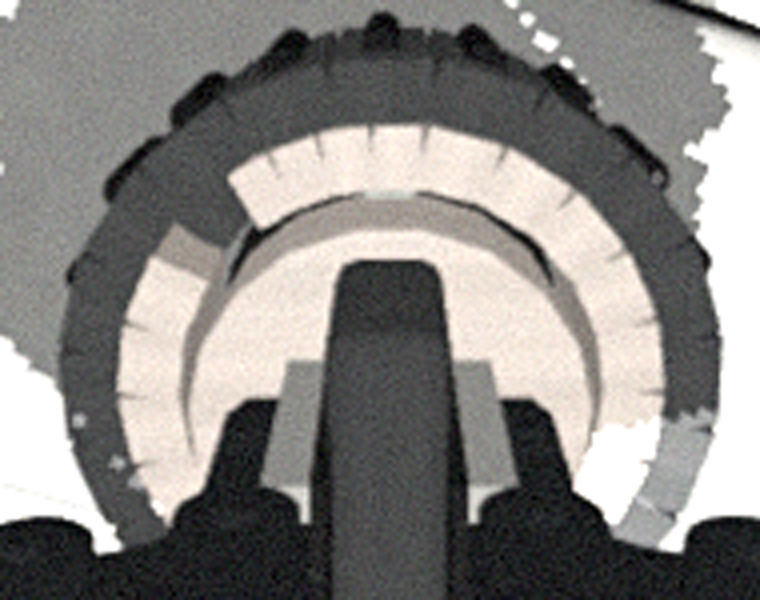

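```bash
python3 - <<'E'
from chk import *
from scipy.optimize import least_squares
for fn,out,sl in [("w9.pkl",[(228,180),(275,150),(318,133),(370,124),(432,125),(506,147),(576,195),(632,270),(661,350),(663,410),(165,260),(130,325),(118,390),(135,470)],[(228,180),(260,228),(165,260),(213,275)]),
 ("w8.pkl",[(367,126),(420,128),(472,138),(524,160),(577,200),(630,270),(658,345),(663,430),(265,153),(200,205),(150,265),(120,335),(114,400)],[(265,153),(300,190),(367,126),(367,195)])]:
    g,zf=G(fn)
    P=np.array([g(x,y,211)[:2] for x,y in out])
    c=least_squares(lambda c:np.hypot(*(P-c[:2]).T)-c[2],[-1,0,40]);print(fn,c.x,np.round(c.fun,1))
    for x,y in sl:
        v=g(x,y,211)[:2]-c.x[:2];print(np.round(v,1),np.hypot(*v),np.degrees(np.arctan2(v[1],v[0])))
    print("lug foot z",zf+12,"barrel",g(390,230,zf+34)-28.5,g(390,262,zf+34)-25)
E
```

```text
w9.pkl [-1.71188033  0.2902117  39.95451562] [-0.2  0.2  0.4  0.5  0.6  0.3 -0.3 -0.7 -0.2  0.2 -1.5 -0.4  0.5  0.6]
[ 32.3 -23.1] 39.72199290778016 -35.513794454335745
[ 25.4 -18.8] 31.56757709912585 -36.542196965965424
[ 20.6 -32.5] 38.46450515240848 -57.60270727256816
[ 18.4 -25.7] 31.606526791312437 -54.46963245179625
lug foot z 199.26099182027437 barrel [ -2.25622483 -28.61929229 -23.65710244] [ -3.1933708  -25.11154289 -20.14746504]
w8.pkl [-1.43649382e+00 -3.76171221e-02  3.99227973e+01] [ 0.4  0.3  0.3  0.1 -0.3 -0.7 -0.4  0.7  0.4 -0.6 -0.5  0.   0.3]
[ 36.5 -17.1] 40.304808951848145 -25.11353305280068
[ 31.3 -12.4] 33.6318783617304 -21.645170588207378
[40.3 -3.1] 40.37232425892655 -4.363197650304002
[30.5 -3.1] 30.70399818959023 -5.833743857584239
lug foot z 197.4467855704906 barrel [ -2.07754536 -28.47306281 -23.70283091] [ -3.01565171 -24.97178438 -20.18554931]
```

```bash
python3 -m jog '[[0,0,0.004,0,0,0.001],[0,0,0.008,0,0,0.001],[0,0,0.012,0,0,0.001],[0,0,0.014,0,0,0.001],[0,0,0.014,0,0,0.003],[0,0,0.014,0,0,0.005],[0,0,0.014,0,0,0.005]]'; python3 - <<'E'
from bench import r
s=r.sense();print(s["tool_pos"],s["tcp_rot"],s["ft_force"],s["wrist_torque"])
E
python3 -m jog '[[0,0,0,0,0,0.002],[0,0,0,0,0,0.003],[0,0,0,0,0,0.003]]'; python3 - <<'E'
from bench import r
s=r.sense();print(s["tool_pos"],s["tcp_rot"],s["ft_force"],s["wrist_torque"])
E
```

```text
time: 16.45
tool_pos: [566.4, -202.9, 225.3]
tcp_rot: [179.8, 0.2, 114.6]
ft_force: [-0.3, -1.0, 15.7]
finger_gap: 12.7
[ 566.40922765 -202.87623731  225.29151091] [179.84491984   0.21439456 114.59761598] [-0.30071046 -0.98824231 15.73671338] [-0.15172195  0.30209652  0.84043062]
time: 16.75
tool_pos: [566.4, -202.8, 225.3]
tcp_rot: [179.8, 0.2, 114.1]
ft_force: [-1.3, 0.1, 15.2]
finger_gap: 12.9
[ 566.43919094 -202.83719107  225.30875168] [179.8401813    0.21331148 114.081371  ] [-1.34953409  0.05249187 15.2256061 ] [-0.14133136  0.26230518  1.10771029]
```

```bash
python3 - <<'E'
from bench import r
from h import *
import pickle
D={n:r.snapshot(n) for n in ("wrist","scene")};s=r.sense();pickle.dump((D,s),open("w10.pkl","wb"))
print(s["tool_pos"],s["ft_force"],s["wrist_torque"])
I=[pickle.load(open(f"w{k}.pkl","rb"))[0]["wrist"]["pixels"] for k in (6,7,8,9,10)]
gr=[cv2.cvtColor(i,cv2.COLOR_RGB2GRAY).astype(np.float32) for i in I]
# bar end top edge / sub-pixel ECC on bar+barrel front region
for name,(y0,y1,x0,x1) in {"barend":(184,222,236,276),"barrel":(183,200,236,276)}.items():
    ref=gr[1]
    for k,gk in zip((6,7,8,9,10),gr):
        M=np.eye(2,3,dtype=np.float32)
        try:
            cc,M=cv2.findTransformECC(ref[y0:y1,x0:x1],gk[y0:y1,x0:x1],M,cv2.MOTION_TRANSLATION,(3,100,1e-5),None,3); print(name,k,cc,M[:,2])
        except Exception as e: print(name,k,"fail")
c=D["wrist"]["pixels"][130:280,160:350,::-1];c=np.clip(c.astype(float)*1.8,0,255).astype(np.uint8);cv2.imwrite("pics/w10b.png",cv2.resize(c,None,fx=4,fy=4,interpolation=cv2.INTER_CUBIC))
E
```

```text
[ 566.42621047 -202.83620571  225.30285218] [-1.02792765 -1.05251171 14.69531563] [-0.08812548  0.29827461  1.11257247]
barend 6 0.998430073748643 [-0.00811597  0.12727465]
barend 7 0.9999999020370983 [2.5953015e-09 3.1787469e-08]
barend 8 0.9984282168341805 [-0.04156802  0.18404256]
barend 9 0.9879167493489927 [-0.2980514  0.2239964]
barend 10 0.9980165545232765 [-0.8717135  0.1423647]
barrel 6 0.9927228847352826 [-0.02208034  0.1575531 ]
barrel 7 0.9999999818481385 [-2.6525931e-10  2.4286010e-08]
barrel 8 0.9925640069132501 [-0.04352451  0.21432537]
barrel 9 0.9808725002285855 [-0.2168972   0.29304495]
barrel 10 0.9936062003895586 [-0.7051145  0.1447246]
```

View pics/w10b.png

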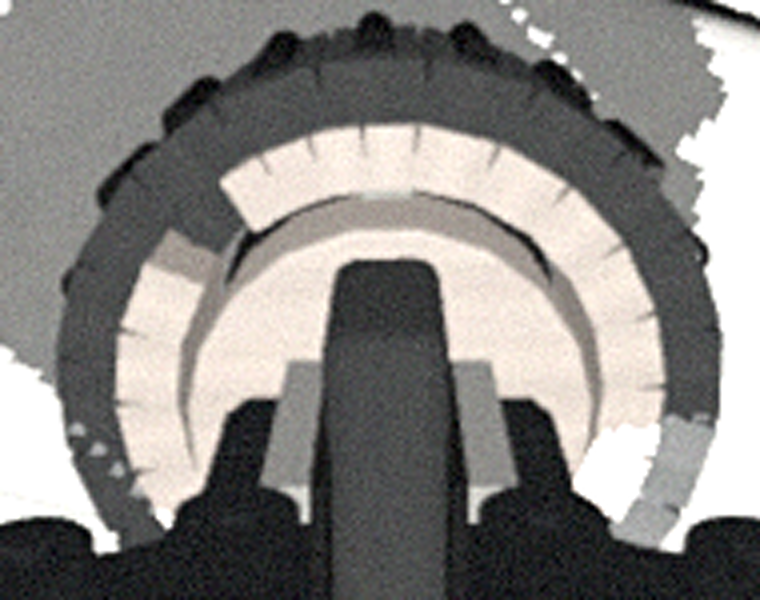

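```bash
python3 -m jog '[[0,0,0,0,0,-0.004],[0,0,0,0,0,-0.008],[0,0,0,0,0,-0.008]]'; python3 - <<'E'
from bench import r
s=r.sense();print(s["tool_pos"],s["tcp_rot"],s["ft_force"],s["wrist_torque"])
E
python3 -m jog '[[0,0,-0.003,0,0,0],[0,0,-0.006,0,0,0],[0,0,-0.009,0,0,0],[0,0,-0.012,0,0,0],[0,0,-0.012,0,0,0]]'; python3 - <<'E'
from bench import r
s=r.sense();print(s["tool_pos"],s["tcp_rot"],s["ft_force"],s["wrist_torque"])
E
```

```text
time: 17.15
tool_pos: [566.4, -202.9, 225.2]
tcp_rot: [179.8, 0.2, 115.5]
ft_force: [-0.9, 0.6, 14.1]
finger_gap: 13.1
[ 566.39442434 -202.85432908  225.21892341] [179.84535655   0.20798885 115.50942016] [-0.85400468  0.60175722 14.0803614 ] [-0.16529443  0.21523654  0.45146224]
time: 17.65
tool_pos: [566.2, -202.7, 225.8]
tcp_rot: [179.9, 0.1, 115.5]
ft_force: [5.3, -3.6, 2.3]
finger_gap: 13.0
[ 566.18441436 -202.7266092   225.77004933] [1.79902712e+02 1.21589838e-01 1.15476188e+02] [ 5.31040931 -3.62078055  2.2834433 ] [-0.63461369 -1.05244362  0.4628952 ]
```

```bash
python3 -m jog '[[-0.0015,0.0015,0,0,0,0],[-0.003,0.003,0,0,0,0],[-0.003,0.003,0,0,0,0]]'; python3 - <<'E'
from bench import r
s=r.sense();print(s["tool_pos"],s["tcp_rot"],s["ft_force"],s["wrist_torque"])
E
```

```text
time: 17.95
tool_pos: [566.4, -202.8, 225.7]
tcp_rot: [180.0, 0.0, 115.5]
ft_force: [2.3, -1.7, 5.0]
finger_gap: 13.1
[ 566.36585195 -202.76307989  225.6617927 ] [1.79990711e+02 3.14090639e-02 1.15472563e+02] [ 2.31841893 -1.65405779  4.96905723] [-0.50043534 -0.4485441   0.41508191]
```

```bash
python3 -m jog '[[0,0,0,0,0,0],[0,0,0,0,0,0],[0,0,0,0,0,0],[0,0,0,0,0,0],[0,0,0,0,0,0]]' 0.6; python3 - <<'E'
from bench import r
from h import *
import pickle
D={n:r.snapshot(n) for n in ("wrist","scene")};s=r.sense();pickle.dump((D,s),open("w11.pkl","wb"))
print(s["tool_pos"],s["ft_force"],s["wrist_torque"],s["finger_gap"])
c=D["wrist"]["pixels"][130:280,160:350,::-1];c=np.clip(c.astype(float)*1.8,0,255).astype(np.uint8);cv2.imwrite("pics/w11b.png",cv2.resize(c,None,fx=4,fy=4,interpolation=cv2.INTER_CUBIC))
E
```

```text
time: 18.45
tool_pos: [566.0, -202.4, 225.1]
tcp_rot: [-180.0, -0.0, 115.5]
ft_force: [-0.0, 0.9, 0.5]
finger_gap: 51.2
[ 566.09384015 -202.49456178  225.25833819] [-0.27077054 -0.39441359  0.22780916] [-0.01051875  0.0114855   0.03491517] 51.17906041840458
```

View pics/w11b.png

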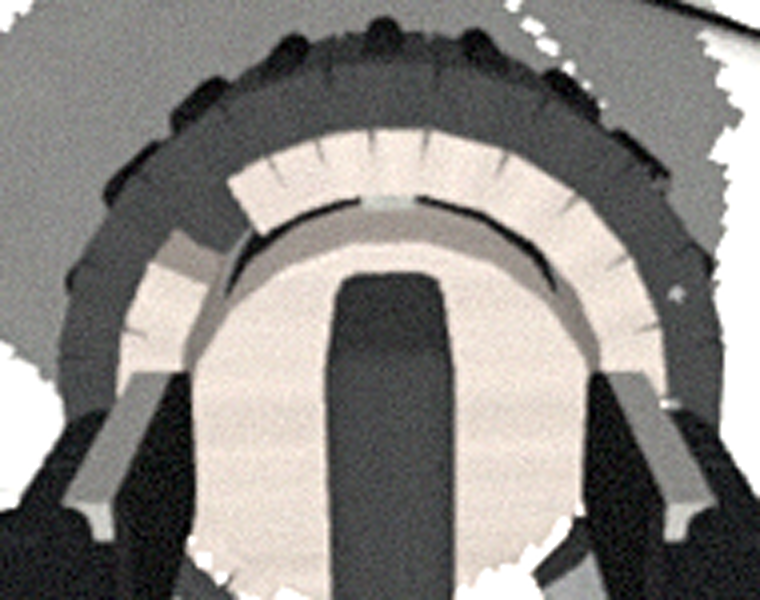

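```bash
python3 - <<'E'
from chk import *
for k in (7,10,11):
    D,s=pickle.load(open(f"w{k}.pkl","rb"));I=cv2.cvtColor(D["wrist"]["pixels"],cv2.COLOR_RGB2GRAY).astype(float)
    col=I[170:235,252:262].mean(1); print(k,np.round(col).astype(int))
    for row in (205,225,240):print(row,np.round(I[row,236:282]).astype(int))
E
```

```text
7 [104 104 106 104 106 106 104 106 104  95  83  79  80  79  80  81  84 106
 128 125 121 122 125 119  82  28  25  28  25  27  26  28  27  28  27  27
  29  28  27  29  26  26  27  33  34  36  38  37  38  38  38  40  39  38
  41  38  40  39  39  40  39  39  40  42  38]
205 [123 117 121 119 119 121 126  76  34  27  21  30  33  23  32  26  27  22
  30  27  24  32  31  31  25  24  27  31  33  31  25  29  24  21  29  72
 112 125 118 121 122 127 123 118 128 120]
225 [72 75 73 69 58 36 27 33 36 37 37 36 40 41 37 38 36 37 34 35 38 39 36 44
 40 40 40 36 45 41 33 41 40 36 38 35 22 36 69 73 72 70 74 70 70 69]
240 [70 78 50 22 14 14 19 33 35 41 40 32 39 34 44 43 40 35 40 37 40 35 36 39
 36 34 43 35 40 34 37 39 34 32 33 31 18 16 12 30 63 75 67 76 71 69]
10 [133 134 133 133 134 134 132 124 112 105  89  88  87  86  87  88  93 112
 136 136 132 132 134 136 107  34  27  31  30  31  30  30  31  31  29  32
  31  29  31  29  32  30  32  35  37  41  43  42  43  43  43  42  44  43
  43  44  44  42  43  44  42  43  43  41  42]
205 [134 133 130 131 137 132  83  40  26  30  25  27  29  29  26  31  36  31
  30  
[... 542 characters left out ...]
8  28
  30  27  28  30  30  32  30  30  30  29  30  32  34  38  38  39  41  41
  41  40  43  40  40  41  43  41  41  42  41]
205 [129 126 127 125 125 132 125  79  31  26  26  24  23  33  22  35  27  31
  25  26  27  31  26  29  21  35  30  26  32  28  31  29  33  26  32 105
 127 125 120 117 127 122 132 120 122 129]
225 [126 130 130 131 117  61  31  39  33  41  38  36  44  41  42  42  44  41
  40  34  42  37  39  44  39  44  34  44  39  43  45  38  42  38  41  31
  26  65 118 134 132 135 125 130 131 127]
240 [123 123 127 128 129  85  40  27  33  37  42  38  40  40  44  38  38  43
  40  41  43  43  44  41  44  42  41  43  42  45  39  43  43  37  46  33
  26  61 115 132 129 129 130 126 128 127]
```

```bash
python3 - <<'E'
from chk import *
from scipy.optimize import least_squares
def fit(k,vb,v1,v2):
    D,s=pickle.load(open(f"w{k}.pkl","rb"));W=D["wrist"];p=np.array(s["tool_pos"]);R=Ro.from_euler('xyz',s["tcp_rot"],degrees=True).as_matrix()
    def res(q):
        x,zf=q
        P=lambda dx,h: proj(W,[*(p+R@[x+dx,0,0])[:2],zf+h])[1]
        return [P(28.5,34)-vb,P(25,34)-v1,P(25,66)-v2]
    s_=least_squares(res,[-2,p[2]-39]);print(k,p[2],s_.x,"TCP-foot",p[2]-s_.x[1],"mid over rim",s_.x[1]+33-211,s_.fun)
fit(7,187.2,194.3,213.2);fit(10,187.3,194.6,213.6);fit(11,190.3,197.7,218.5)
E
```

```text
7 232.11561858166596 [ -5.96120251 180.72461743] TCP-foot 51.391001148649366 mid over rim 2.72461743301659 [ 0.55492935 -0.72250756  0.13412058]
10 225.30285217529314 [ -6.3656902  173.80370153] TCP-foot 51.49915064419878 mid over rim -4.196298468905638 [ 0.64686084 -0.83967989  0.15429782]
11 225.2583381877763 [ -5.60158853 181.49172913] TCP-foot 43.76660905921065 mid over rim 3.4917291285656518 [ 0.57413142 -0.73968508  0.13081792]
```

```bash
python3 -m jog '[[0,0,-0.01,0,0,0],[0,0,-0.04,0,0,0],[0,0,-0.1,0,0,0],[0,0,-0.2,0,0,0],[0,0,-0.28,0,0,0],[0,0,-0.32,0,0,0],[0,0,-0.32,0,0,0],[0,0,-0.32,0,0,0]]';  python3 - <<'E'
from bench import r
from h import *
import pickle
D={n:r.snapshot(n) for n in ("wrist","scene")};s=r.sense();pickle.dump((D,s),open("w12.pkl","wb"))
print(s["tool_pos"],s["ft_force"])
c=D["wrist"]["pixels"][100:280,150:350,::-1];c=np.clip(c.astype(float)*1.8,0,255).astype(np.uint8);cv2.imwrite("pics/w12b.png",cv2.resize(c,None,fx=3.3,fy=3.3,interpolation=cv2.INTER_CUBIC))
c=D["scene"]["pixels"][140:215,145:230,::-1];cv2.imwrite("pics/w12s.png",cv2.resize(c,None,fx=7,fy=7,interpolation=cv2.INTER_CUBIC))
E
```

```text
time: 19.35
tool_pos: [566.1, -202.5, 305.1]
tcp_rot: [-180.0, -0.0, 115.5]
ft_force: [-0.2, 0.4, -0.8]
finger_gap: 51.0
[ 565.68991746 -202.32119397  303.90931591] [ 0.31575713  0.64152359 -0.04838   ]
```

View pics/w12b.png

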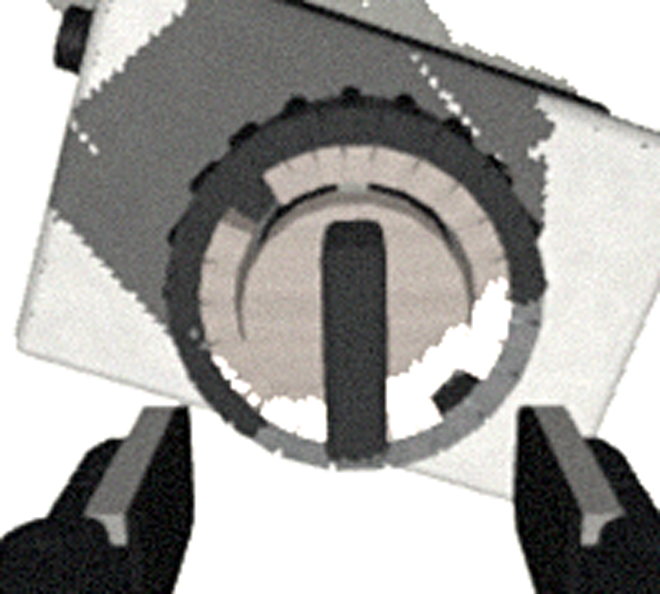

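View pics/w12s.png

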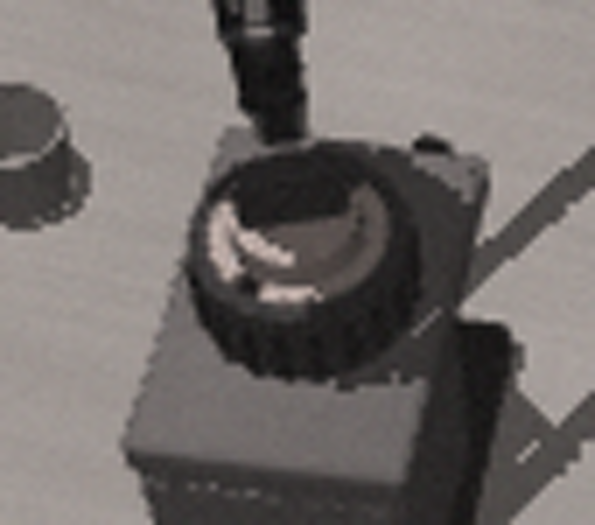

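```bash
python3 -m jog '[[0,0,0.02,0,0,0],[0,0,0.05,0,0,0],[0,0,0.09,0,0,0],[0,0,0.13,0,0,0],[0,0,0.15,0,0,0],[0,0,0.16,0,0,0],[0,0,0.16,0,0,0],[0,0,0.16,0,0,0],[0,0,0.16,0,0,0]]' 0 20; python3 -m jog '[[0,0,0.004,0,0,0],[0,0,0.008,0,0,0],[0,0,0.012,0,0,0],[0,0,0.012,0,0,0]]';python3 -m jog '[[0,0,0.002,0,0,0],[0,0,0.004,0,0,0],[0,0,0.004,0,0,0]]';python3 -m jog '[[0,0,0.002,0,0,0],[0,0,0.004,0,0,0],[0,0,0.004,0,0,0]]'
```

```text
time: 20.35
tool_pos: [566.5, -202.7, 266.1]
tcp_rot: [180.0, 0.0, 115.5]
ft_force: [0.1, -0.0, -0.9]
finger_gap: 0.1
time: 20.75
tool_pos: [566.1, -202.5, 262.2]
tcp_rot: [-180.0, -0.0, 115.5]
ft_force: [0.0, 0.8, 0.1]
finger_gap: 0.0
time: 21.05
tool_pos: [566.2, -202.5, 261.3]
tcp_rot: [-180.0, -0.0, 115.5]
ft_force: [-0.3, 0.6, 0.2]
finger_gap: -0.1
time: 21.35
tool_pos: [566.1, -202.5, 260.3]
tcp_rot: [-180.0, -0.0, 115.5]
ft_force: [0.4, 0.2, -0.3]
finger_gap: 0.1
```

```bash
for i in 1 2 3 4; do python3 -m jog '[[0,0,0.002,0,0,0],[0,0,0.004,0,0,0],[0,0,0.004,0,0,0]]' | egrep 'tool_pos|ft_f'; done
```

```text
tool_pos: [566.1, -202.5, 259.3]
ft_force: [0.6, 0.1, -0.5]
tool_pos: [566.2, -202.5, 258.3]
ft_force: [-0.7, -0.0, 0.1]
tool_pos: [566.2, -202.5, 257.3]
ft_force: [0.0, 0.7, -0.3]
tool_pos: [566.1, -202.5, 256.3]
ft_force: [0.6, 1.1, 0.5]
```

```bash
for i in 1 2 ; do python3 -m jog '[[0,0,0.001,0,0,0],[0,0,0.002,0,0,0],[0,0,0.002,0,0,0]]' | egrep 'tool_pos|ft_f'; done
```

```text
tool_pos: [566.3, -202.5, 256.1]
ft_force: [-0.3, 0.9, 2.1]
tool_pos: [566.4, -202.6, 256.0]
ft_force: [-1.6, 0.0, 5.7]
```

Contact came at z = 256.1 mm; the bar top should be at 256 when locked and at 252.5 or lower if it isn't. I back off, look once more and hand in.

```bash
python3 -m jog '[[0,0,-0.004,0,0,0],[0,0,-0.03,0,0,0],[0,0,-0.1,0,0,0],[0,0,-0.2,0,0,0],[0,0,-0.3,0,0,0],[0,0,-0.4,0,0,0],[0,0,-0.4,0,0,0],[0,0,-0.4,0,0,0]]';  python3 - <<'E'
from bench import r
import cv2
a=r.snapshot("wrist")["pixels"];b=r.snapshot("scene")["pixels"]
import numpy as np
cv2.imwrite("pics/f_w.png",a[:,:,::-1]);cv2.imwrite("pics/f_s.png",b[:,:,::-1])
E
```

```text
time: 23.95
tool_pos: [566.5, -202.7, 355.9]
tcp_rot: [180.0, 0.1, 115.5]
ft_force: [-0.0, 0.2, -0.8]
finger_gap: 0.3
```

View pics/f_w.png

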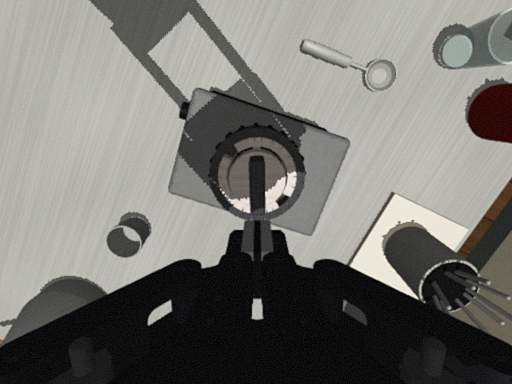

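View pics/f_s.png

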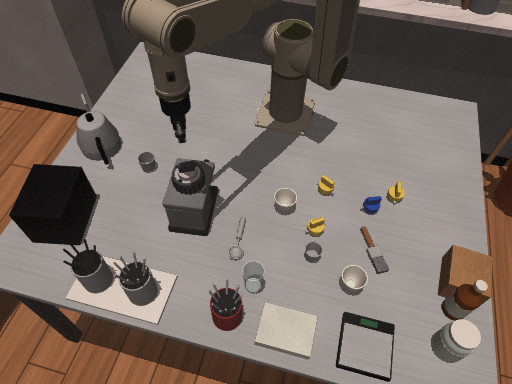

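The carrier sits centred in the collar (wrist image, about (257,180)), with its bar turned away from the slots. The other things on the counter are where they were, and the gripper is clear.

```bash
python3 -c "
from bench import r
print(r.hand_in())"
```

```text
the job is handed in; nothing more can be done
None
```

The burr carrier is back in the grinder and, by my checks, locked. I handed the job in at about 24 s; no verdict is reported.

**What I did:** I pinched the carrier by its bar and lined it up with the slots, which the wrist camera put at about −18° in world. I lowered it slowly through the slots to about 13.5 mm below the rim. I then twisted it about 46.5° clockwise, until the wrist torque rose at the stop (about 1.1 N m at most), and let go.

**Last checks:**
- **Height:** touching the top of the bar with the closed fingertips met it at z = 256.1 mm. That matches the locked height of 256 mm; unlocked it would be 252.5 mm or lower.
- **Position and clearance:** the final pictures show the carrier centred and the other things in their places. The gripper was about 100 mm above the carrier with no contact force.
- **Contact force:** the wrist readings stayed below about 20 N. They were taken between moves, so brief peaks were not recorded.

**What disagreed:**
- **Lifting while gripped:** two tries at raising the carrier into the pockets before letting go met several newtons of resistance, probably friction at the stop. It rose by itself once released.
- **Height from the picture:** a fit to the wrist image was offset by about 12 mm, so I went by the touch instead.
- **Mouth position:** the scene and top cameras put the chamber mouth about 4 mm from where the wrist camera did. I used the wrist view.

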